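# Seat the proud vial and start the block heater

### The job

One short vial in the block of the dry-block heater was not pushed home: its cap stands higher than the other short ones in the block (the single tall vial is already home). Press it gently straight down with your fingertips until it is fully seated, then press the large round start button at the right-hand end of the heater's panel until it stays in, and withdraw. Do not pick anything up, and leave the other vials, the two small square keys and everything standing about alone.

Things in the scene. Friction and masses are not known exactly. Their poses are not given: they have to be found in the camera images.
- heater: White dry-block heater, fixed, 270 (x) x 260 mm (y). Origin under its middle; x from the panel (robot side) to the back, y left. Deck 85 mm high. Aluminium block, 110 x 156 mm, top 90 mm high, with six 29 mm bores 40 mm deep at x 31, 79 mm and y -48, 0, 48 mm. The panel in front, x -135 to -45 mm, slopes 12 degrees, lowest at the robot side.
- vial_1_top (a point): Centre of the white cap's top (cap 27 mm across, 14 mm high) on the short vial that stands proud. Short vials: amber glass, 28 mm across, 61 mm tall with cap. It may be in any of the six bores. Fully down, this point is 111 mm above the table, level with the other short caps in the block; at the start it is 12 to 20 mm higher.
- vial_1 (a joint): How far that vial stands above the bottom of its bore, in m: 0 fully down, 0.012 to 0.020 at the start. It slides only straight up and down, tightly: it stays where it is left and takes about 5 N to push down. At 0 it meets a firm seat.
- start_top (a point): Centre of the top of the start button: the one large round button (white, 21 mm across, in a dark ring) at the right-hand end of the panel (heater y = -85 mm). Sloped like the panel. It stands 10 mm above the panel when off, with its top about 85 mm above the table.
- start (a joint): Travel of the start button into the panel, in m: 0 out (off), 0.005 fully in (on). It takes about 4 N and stays in when pressed.
- key_down_top (a point): Top of the small square white set key (13 mm, stands 4 mm above the panel) 42 mm left of the start button. Not to be pressed.
- key_down (a joint): Its travel in m: 0 out, 0.002 in; spring return.
- key_up_top (a point): Top of the other small square set key, 73 mm left of the start button. Not to be pressed.
- key_up (a joint): Its travel in m: 0 out, 0.002 in; spring return.
- vial_2_top (a point): Centre of the cap top of a short vial already fully down in another bore, 111 mm above the table.
- vial_3_top (a point): Centre of the cap top of a short vial already fully down in another bore, 111 mm above the table.
- vial_4_top (a point): Centre of the cap top of a short vial already fully down in another bore, 111 mm above the table.
- vial_5_top (a point): Centre of the cap top of a short vial already fully down in another bore, 111 mm above the table.
- vial_6_top (a point): Centre of the cap top of the one tall vial in the block (28 mm across, 95 mm tall), fully down: 145 mm above the table though it is home.
- spare_vial: A loose short vial (28 mm across, 61 mm tall) standing on the heater's deck to the left of the block, not in a bore. Origin under its middle.
- loose_cap: A loose white screw cap, 27 mm across, 14 mm high, on the deck between panel and block. Origin under its middle.
- marker: A marker pen lying on the table at the right front of the heater, 130 mm long, 12 mm thick. Origin at its middle, underneath; x along it.
- dishes: Three stacked clear petri dishes, 92 mm across, 47 mm high. Origin under the middle.
- rack: White rack of 15 ml tubes, 200 x 90 mm, 125 mm high, left of the heater. Origin under its middle; x along its length.
- tip_box: Open box of pipette tips, 122 x 84 mm, 67 mm high, right of the heater. Origin under its middle.
- slide_box: Shut box for microscope slides, 88 x 172 mm, 34 mm high, right of the heater, behind the tip box. Origin under its middle.

How it is judged:
On the way, in this order (a step that is already met when the one before it is completed fails the run):
1. the proud vial is pressed home in its bore (value of joint vial_1 below 0.002 m), for 0.2 s.
2. then the start button is pressed in (value of joint start above 0.0035 m), for 0.1 s.
At the end, for the whole second after the job is handed in: the vial that stood proud is within 2 mm of the bottom of its bore, the start button is at least 3.5 mm in, the other vials are still seated (within 2 mm), both set keys are out and every loose thing is within 10 mm of where it stood (value of joint vial_1 below 0.002 m and value of joint start above 0.0035 m and distance of each of vial_2_top, vial_3_top, vial_4_top, vial_5_top, vial_6_top from where it was at the start of the episode below 0.002 m and value of joint each of key_up, key_down below 0.001 m and distance of each of spare_vial, loose_cap, marker, dishes, rack, tip_box, slide_box from where it was at the start of the episode below 0.01 m); the robot touches nothing.
It fails at once if the proud vial is pulled up instead of pressed down (value of joint vial_1 above 0.0235 m).
It fails at once if another vial in the block is moved more than 3 mm, or pressed or bumped (more than 3 N) (distance of any of vial_2_top, vial_3_top, vial_4_top, vial_5_top, vial_6_top from where it was at the start of the episode above 0.003 m or contact force between anything else and vial_2 above 3 N or contact force between anything else and vial_3 above 3 N or contact force between anything else and vial_4 above 3 N or contact force between anything else and vial_5 above 3 N or contact force between anything else and vial_6 above 3 N).
It fails at once if a set key is pressed (value of joint any of key_up, key_down above 0.001 m).
It fails at once if the vial or the button is pressed roughly (more than 50 N) (contact force between the fingers and vial_1 above 50 N or contact force between the fingers and start above 50 N).
It fails at once if something else on the heater or the table is shifted more than 10 mm or knocked over (distance of any of spare_vial, loose_cap, marker, dishes, rack, tip_box, slide_box from where it was at the start of the episode above 0.01 m or angle between any of spare_vial, loose_cap, marker, dishes, rack, tip_box, slide_box's own z axis and vertical above 0.3 rad).
It also fails if it takes over 51 s, if anything falls off the work surface, if the arm or the gripper's body presses on something with over 40 N, if the wrist force passes 120 N, or if a joint passes its speed limit or range.

### The arm

A 6-joint arm with a two-finger parallel gripper is mounted at the origin on the work surface. World frame = base frame: x ahead of the robot, y to its left, z up, the work surface at z = 0. Lengths are in m, angles in rad, forces in N, time in s.
With the tool pointing down it reaches from about 0.15 to 0.775 m from the base axis. Payload 6.1 kg.
Tool frame: the origin (TCP) lies midway between the tips of the shut fingers; the grasp point (between the pads) lies 19 mm behind it (ctrl.pinch_z is the distance from the TCP to the grasp point, in m); z points along the fingers, y is the line along which they close (so a half turn about z gives the same grasp; the last joint's range is limited). The gripper opens to 85 mm and grips with 20 to 120 N. Pads are 22 mm wide; open, the fingers measure 114 mm over their backs; the gripper's body (76 mm by 85 mm) begins 54 mm behind the grasp point. The pads swing forward as they close: fully open they stand 13 mm farther back than shut.
Start: joints at [-1.163, 0.126, -0.04, 1.405, 0, 1.571], TCP at [0.208, -0.482, 0.231] pointing down, gripper open.
Joint ranges: [-2.72, 2.72], [-0.95, 1.95], [-1.27, 1.35], [-1.78, 2.02], [-1.46, 1.47], [-3.14, 3.14]. Speed limits (rad/s): [2.39, 2.39, 3.01, 3.14, 3.14, 3.14].

### API

Orientations are given as a unit quaternion [w, x, y, z].
In Python, from bench import ctrl, optics, ticket gives the robot as it stands.
- The arm moves only by the tool arm_command, never from a script. Its argument "series" is a list of rows, each an object with "offset": the shift along the tool's x, y, z in mm, a list of three; "delta_rot": the turn, a rotation vector about the tool's x, y, z in rad, a list of three; "hand": the opening, from 0 (shut) to 1 (fully open). A call has 1 to 5 rows; each row is the pose to reach, as a shift and turn from the pose commanded when the call began, along the tool's axes at that moment; what a row does not reach only later rows make up. A row lasts 1/8 s, in which the tool goes at most 62.5 mm and 10.7 degrees, less where a joint would pass 70% of its speed; a pose out of reach is approached as far as the arm can. A call with a gripper value outside its range is refused whole. The fingers move at their own pace and stop on an object; "force" is the grip in N (left out, the last holds). Time passes only in rows, so rows that repeat a pose let the fingers close. It gives the time, the measured TCP pose, the force, the opening and the grip force at its end, in the units of the state.
- ctrl.sense(): the state, without advancing time (a new reading comes with each control period).
- optics.capture(name): name is "scene" or "top" or "wrist"; returns (picture, depth): 384x512x3 uint8, red, green, blue; 384x512 float32, m along the optical axis (not along the pixel's ray), 0 where there is no reading.
- optics.camera_model(name): a dict with "camera_matrix" (3x3 intrinsics, pixels), "rvec" (rotation vector, rad) and "tvec" (3), from world to camera coordinates, as OpenCV has them; the wrist camera has in their place "T_tool_cam" (4x4, takes a point from camera to tool coordinates, whose origin is the TCP and whose axes are the flange's). Camera axes: x right, y down, z forward; pixel columns grow to the right and rows downward; lengths in m; the calibration is good to about 2 mm. A picture is of the moment at which its call begins: read the wrist's pose just before it. camera_model takes no time and is no camera call.
- ticket.hand_in(): hands the job in; it is judged then, once.
The state is a dict: "t": time; "joints": joint angles; "qd": joint speeds; "effort": joint torques, N m; "position": TCP position; "ee_rot": TCP orientation; "wrist_force": force on the tool from outside, world axes, zero at the start; "moment": the same for the moment, N m; "opening": opening from 0.0 (shut) to 1.0 (fully open); "grasp_force": force on a finger pad.
Only numpy, scipy, OpenCV 4.12 (cv2) and the standard library are available. Lean on these libraries where they do the work, as an engineer would, in place of code of your own. Each camera call takes 0.05 s, during which the arm holds its last target. There are 200 camera calls.

## Working session

There is one attempt and no reset: what is moved stays moved. The work goes in short steps, Python scripts to look and compute and a tool call to move; the robot and the scene stay as the last step left them, time stands still between calls to the robot, and variables do not carry over. Pictures are saved under pics/ and viewed, at most 10 in all, crops included, and the job is handed in when it is done.

Besides the shell and the picture viewer there is one more tool, called after ">>>" by a JSON object that holds its "method" and its "body". arm_command: Moves the arm, as the interface text tells. Its arguments: {"type":"object","properties":{"series":{"type":"array","items":{"type":"object","properties":{"offset":{"type":"array","items":{"type":"number"}},"delta_rot":{"type":"array","items":{"type":"number"}},"hand":{"type":"number"}}}},"force":{"type":"number"}},"required":["series"]}

```bash
mkdir -p pics; cat > h.py <<'E'
import numpy as np, cv2
from bench import ctrl, optics, ticket
def cam(n):
    m=optics.camera_model(n); R=cv2.Rodrigues(np.array(m["rvec"],float))[0]
    return np.array(m["camera_matrix"]),R,np.array(m["tvec"],float).ravel()
def cloud(n,d):
    K,R,t=cam(n); v,u=np.indices(d.shape)
    p=np.stack([(u-K[0,2])/K[0,0]*d,(v-K[1,2])/K[1,1]*d,d],-1)
    return (p-t)@R
def ray(n,u,v,z):
    K,R,t=cam(n); c=-R.T@t; r=R.T@np.linalg.solve(K,[u,v,1]); return c+r*(z-c[2])/r[2]
E
python3 - <<'E'
from h import *
for n in("top","scene"):
    im,d=optics.capture(n); np.savez(n,im=im,d=d); cv2.imwrite(f"pics/{n}.png",im[...,::-1])
    P=cloud(n,d); print(n,cam(n)[0][0,0],-cam(n)[1].T@cam(n)[2])
print(ctrl.sense())
E
```

```text
top 364.8797547525467 [ 0.38024064 -0.03202723  1.13638451]
scene 442.4362352094006 [ 1.41322298 -0.3690506   1.03460045]
{'t': 0.1, 'joints': array([-1.16301486e+00,  1.26297709e-01, -4.05045305e-02,  1.40535216e+00,
       -1.27225790e-05,  1.57081214e+00]), 'qd': array([-0.00098823, -0.00118682,  0.00202962, -0.00024204, -0.00015955,
       -0.00068608]), 'effort': array([-1.38571282e-03, -4.36903882e+01,  3.53606236e+01,  1.36268354e-02,
       -2.01466396e-04,  1.77468928e-05]), 'position': array([ 0.20805948, -0.48163297,  0.23061897]), 'ee_rot': array([-6.63683033e-04,  9.79287567e-01,  2.02473210e-01, -1.43726991e-04]), 'wrist_force': array([ 0.49229299,  0.62504036, -0.23261898]), 'moment': array([-0.02006452,  0.03042833, -0.07436057]), 'grasp_force': 0.0, 'opening': 1.000213606745702}
```

View pics/top.png

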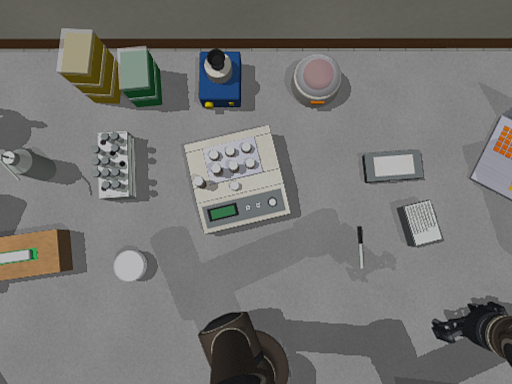

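View pics/scene.png

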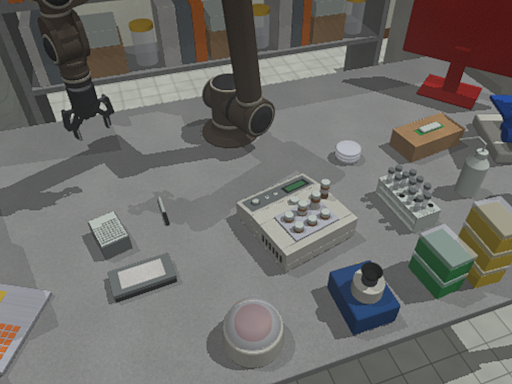

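The top view shows the heater at about (237,180), the caps at (213-250,148-170) and the start button near (272,202). Next I'll enlarge it and measure.

```bash
python3 - <<'E'
from h import *
a=np.load("top.npz"); b=np.load("scene.npz")
im1=cv2.resize(a["im"][120:240,175:300],None,fx=5,fy=5,interpolation=2)
im2=cv2.resize(b["im"][165:270,225:365],None,fx=5,fy=5,interpolation=2)
cv2.imwrite("pics/t2.png",im1[...,::-1]);cv2.imwrite("pics/s2.png",im2[...,::-1])
P=cloud("top",a["d"])
for (u,v) in [(213,157),(230,152),(247,148),(216,169),(233,166),(250,162),(198,182),(236,186),(272,202)]:
    q=P[v-4:v+5,u-4:u+5].reshape(-1,3); zm=np.percentile(q[:,2],90); s=q[abs(q[:,2]-zm)<.006]; print((u,v),s.mean(0).round(4),np.median(s[:,2]).round(4))
# heater outline: points 70..100mm high near
z=P[...,2]; m=((z>.05)&(z<.2)).astype(np.uint8); m[:, :175]=0; m[:,300:]=0; m[:115]=0; m[240:]=0
n,l,st,c=cv2.connectedComponentsWithStats(m); k=1+st[1:,4].argmax(); q=P[l==k]
print(len(q), cv2.minAreaRect((q[:,:2]*1000).astype(np.float32)))
E
```

```text
(213, 157) [0.6204 0.1096 0.111 ] 0.1111
(230, 152) [0.6336 0.0621 0.1102] 0.1102
(247, 148) [0.645  0.0142 0.1107] 0.1106
(216, 169) [0.5764 0.0965 0.145 ] 0.145
(233, 166) [0.5874 0.0503 0.1313] 0.1315
(250, 162) [0.6013 0.0046 0.1109] 0.1107
(198, 182) [0.5403 0.1448 0.146 ] 0.1459
(236, 186) [0.5353 0.0473 0.0991] 0.0991
(272, 202) [ 0.4921 -0.0594  0.0849] 0.0848
8077 ((560.2138061523438, 43.93379211425781), (270.5349426269531, 260.0834045410156), 13.821558952331543)
```

View pics/t2.png

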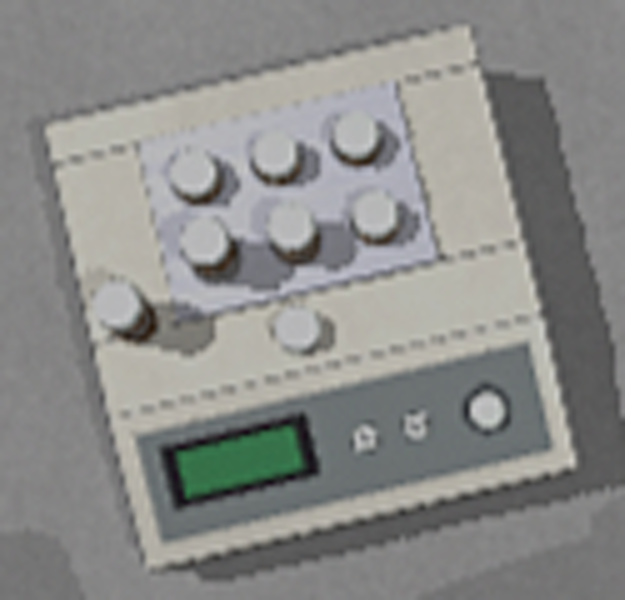

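View pics/s2.png

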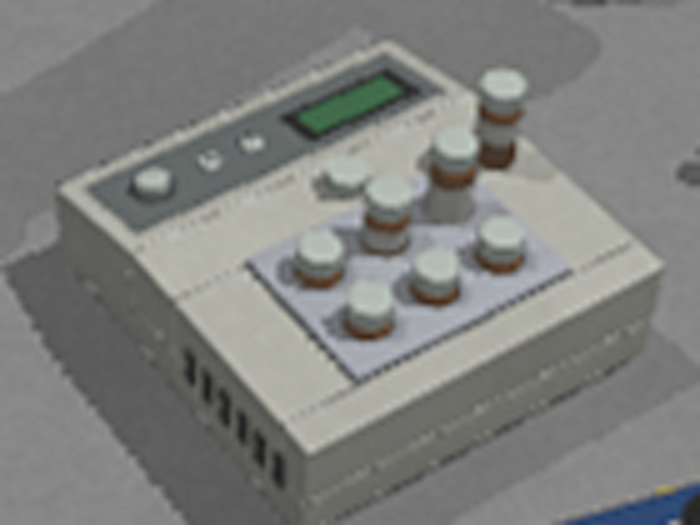

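The proud vial is in the front-middle bore: its cap sits at about (.589,.051) and is 131 mm high. The tall vial at front left reads 145 mm. The heater yaw is 13.8° and the button is at (.492,-.060). I'll move across with the fingers shut, turning the tool y-axis onto the heater x-axis.

>>> {"method": "arm_command", "body": {"series": [{"offset":[50,-30,0],"delta_rot":[0,0,-0.14],"hand":0},{"offset":[100,-60,0],"delta_rot":[0,0,-0.28],"hand":0},{"offset":[150,-90,0],"delta_rot":[0,0,-0.42],"hand":0},{"offset":[200,-120,0],"delta_rot":[0,0,-0.56],"hand":0},{"offset":[250,-150,0],"delta_rot":[0,0,-0.7],"hand":0}], "force": 60}}

```text
t: 0.72
position: [0.3789, -0.2434, 0.2311]
ee_rot: [-0.0, 0.849, 0.528, -0.0]
wrist_force: [1.5, -1.1, -0.5]
opening: 0.003
grasp_force: 0.0
```

```bash
cat >> h.py <<'E'
from scipy.spatial.transform import Rotation as Ro
def goal(p,yaw_y=13.8):
    s=ctrl.sense(); R=Ro.from_quat(s["ee_rot"],scalar_first=True)
    y=np.array([np.cos(np.radians(yaw_y)),np.sin(np.radians(yaw_y)),0]); z=np.array([0,0,-1.])
    G=Ro.from_matrix(np.c_[np.cross(y,z),y,z])
    print("t",s["t"],"pos",s["position"].round(4),"open",round(s["opening"],3),"F",s["wrist_force"].round(2))
    print("offset mm",(R.inv().apply(np.array(p)-s["position"])*1000).round(1),"rot",(R.inv()*G).as_rotvec().round(3))
E
python3 -c "
from h import *
goal([.589,.051,.2])"
```

```text
t 0.725 pos [ 0.3789 -0.2434  0.2311] open 0.003 F [ 1.46 -1.09 -0.45]
offset mm [357.   58.1  31.1] rot [-0.  -0.  -0.7]
```

>>> {"method": "arm_command", "body": {"series": [{"offset":[58,9,0],"delta_rot":[0,0,-0.14]},{"offset":[116,18,0],"delta_rot":[0,0,-0.28]},{"offset":[174,28,0],"delta_rot":[0,0,-0.42]},{"offset":[232,38,0],"delta_rot":[0,0,-0.56]},{"offset":[290,47,0],"delta_rot":[0,0,-0.7]}]}}

```text
invalid input at $.series[0]: expected keys offset, delta_rot, hand
```

>>> {"method": "arm_command", "body": {"series": [{"offset":[0,0,0]},{"offset":[0,0,0]}]}}

```text
invalid input at $.series[0]: expected keys offset, delta_rot, hand
```

```bash
python3 -c "
from h import *
goal([.589,.051,.145])"
```

```text
t 0.725 pos [ 0.3789 -0.2434  0.2311] open 0.003 F [ 1.46 -1.09 -0.45]
offset mm [357.   58.1  86.1] rot [-0.  -0.  -0.7]
```

>>> {"method": "arm_command", "body": {"series": [{"offset":[58,9,0],"delta_rot":[0,0,-0.14],"hand":0},{"offset":[116,18,0],"delta_rot":[0,0,-0.28],"hand":0},{"offset":[174,28,0],"delta_rot":[0,0,-0.42],"hand":0},{"offset":[232,38,0],"delta_rot":[0,0,-0.56],"hand":0},{"offset":[290,47,0],"delta_rot":[0,0,-0.7],"hand":0}]}}

```text
t: 1.35
position: [0.5506, -0.0048, 0.231]
ee_rot: [-0.0, 0.617, 0.787, -0.0]
wrist_force: [1.1, -0.8, -0.3]
opening: -0.002
grasp_force: 0.0
```

>>> {"method": "arm_command", "body": {"series": [{"offset":[0,0,0],"delta_rot":[0,0,0],"hand":0},{"offset":[0,0,0],"delta_rot":[0,0,0],"hand":0}]}}

```text
t: 1.6
position: [0.5494, -0.0066, 0.2307]
ee_rot: [-0.0, 0.619, 0.786, -0.001]
wrist_force: [-0.8, -0.4, 0.6]
opening: -0.003
grasp_force: 0.0
```

```bash
python3 - <<'E'
from h import *
goal([.589,.051,.145])
s=ctrl.sense(); im,d=optics.capture("wrist"); m=optics.camera_model("wrist")
T=np.array(m["T_tool_cam"]); K=np.array(m["camera_matrix"])
cv2.imwrite("pics/w1.png",im[...,::-1])
v,u=np.indices(d.shape); p=np.stack([(u-K[0,2])/K[0,0]*d,(v-K[1,2])/K[1,1]*d,d],-1)
R=Ro.from_quat(s["ee_rot"],scalar_first=True).as_matrix()
P=(p@T[:3,:3].T+T[:3,3])@R.T+s["position"]
np.savez("w1",im=im,P=P,d=d)
th=np.radians(13.8); ex=np.array([np.cos(th),np.sin(th)]); ey=np.array([-ex[1],ex[0]])
for a in(31,79):
  for b in(-48,0,48):
    c=np.array([.5595,.0437])+(a*ex+b*ey)/1000
    k=(np.hypot(*(P[...,:2]-c).transpose(2,0,1))<.02)&(P[...,2]>.1)&(P[...,2]<.15)&(d>0)
    if k.sum()<20: print(a,b,"none");continue
    z=np.percentile(P[k][:,2],80); k2=k&(abs(P[...,2]-z)<.004)
    print(a,b,z.round(4),cv2.minEnclosingCircle((P[k2][:,:2]*1000).astype(np.float32)),k2.sum())
E
```

```text
t 1.6 pos [ 0.5494 -0.0066  0.2307] open -0.003 F [-0.79 -0.36  0.56]
offset mm [46.6 52.2 85.6] rot [-0.002 -0.    -0.004]
31 -48 0.1109 ((601.125732421875, 4.9165825843811035), 13.93333911895752) 650
31 0 0.1305 ((589.723388671875, 51.59292221069336), 13.93189811706543) 858
31 48 0.1449 ((578.2677612304688, 98.02620697021484), 14.003280639648438) 1167
79 -48 0.1108 ((647.3952026367188, 16.876070022583008), 14.091827392578125) 661
79 0 0.111 ((635.8789672851562, 63.200355529785156), 13.723135948181152) 760
79 48 0.1109 ((624.8698120117188, 109.68402099609375), 14.008147239685059) 892
```

View pics/w1.png

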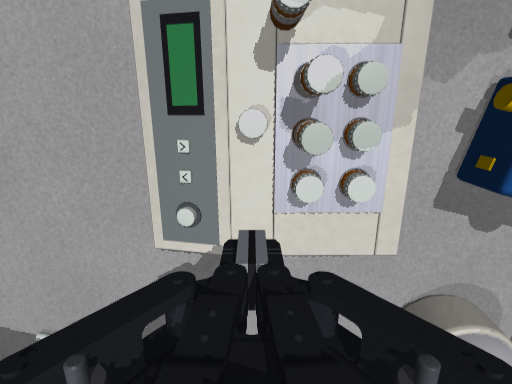

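The wrist view shows all six caps; the proud one is at px (313,138), world (.590,.0515), top 130.5 mm. The button is at (187,216). Moving above the proud vial.

>>> {"method": "arm_command", "body": {"series": [{"offset":[24,27,0],"delta_rot":[0,0,0],"hand":0},{"offset":[47,53,0],"delta_rot":[0,0,0],"hand":0},{"offset":[47,53,40],"delta_rot":[0,0,0],"hand":0},{"offset":[47,53,86],"delta_rot":[0,0,0],"hand":0},{"offset":[47,53,86],"delta_rot":[0,0,0],"hand":0}]}}

```text
t: 2.28
position: [0.5873, 0.0499, 0.1421]
ee_rot: [-0.003, 0.619, 0.785, -0.002]
wrist_force: [-0.8, -0.2, 1.3]
opening: -0.003
grasp_force: 0.0
```

>>> {"method": "arm_command", "body": {"series": [{"offset":[0,0,0],"delta_rot":[0,0,0],"hand":0},{"offset":[0,0,4],"delta_rot":[0,0,0],"hand":0},{"offset":[0,0,8],"delta_rot":[0,0,0],"hand":0}]}}

```text
t: 2.65
position: [0.5911, 0.0514, 0.1387]
ee_rot: [0.001, 0.619, 0.786, 0.001]
wrist_force: [-0.7, -0.5, -0.3]
opening: -0.002
grasp_force: 0.0
```

Position good. Now down at 2 mm per row, watching the force.

>>> {"method": "arm_command", "body": {"series": [{"offset":[0,0,3],"delta_rot":[0,0,0],"hand":0},{"offset":[0,0,6],"delta_rot":[0,0,0],"hand":0},{"offset":[0,0,8],"delta_rot":[0,0,0],"hand":0},{"offset":[0,0,10],"delta_rot":[0,0,0],"hand":0},{"offset":[0,0,12],"delta_rot":[0,0,0],"hand":0}]}}

```text
t: 3.28
position: [0.5903, 0.0516, 0.1256]
ee_rot: [0.0, 0.619, 0.786, 0.0]
wrist_force: [-1.8, 0.1, 6.0]
opening: 0.003
grasp_force: 2.5
```

>>> {"method": "arm_command", "body": {"series": [{"offset":[0,0,2],"delta_rot":[0,0,0],"hand":0},{"offset":[0,0,4],"delta_rot":[0,0,0],"hand":0},{"offset":[0,0,6],"delta_rot":[0,0,0],"hand":0},{"offset":[0,0,8],"delta_rot":[0,0,0],"hand":0}]}}

```text
t: 3.78
position: [0.5903, 0.0516, 0.1172]
ee_rot: [-0.0, 0.619, 0.786, 0.0]
wrist_force: [-1.0, 0.4, 4.8]
opening: 0.002
grasp_force: 2.5
```

>>> {"method": "arm_command", "body": {"series": [{"offset":[0,0,1],"delta_rot":[0,0,0],"hand":0},{"offset":[0,0,2],"delta_rot":[0,0,0],"hand":0},{"offset":[0,0,3],"delta_rot":[0,0,0],"hand":0},{"offset":[0,0,4],"delta_rot":[0,0,0],"hand":0},{"offset":[0,0,4],"delta_rot":[0,0,0],"hand":0}]}}

```text
t: 4.4
position: [0.5903, 0.0515, 0.1131]
ee_rot: [-0.0, 0.619, 0.786, 0.0]
wrist_force: [-0.3, 0.6, 3.9]
opening: 0.001
grasp_force: 1.7
```

>>> {"method": "arm_command", "body": {"series": [{"offset":[0,0,0.5],"delta_rot":[0,0,0],"hand":0},{"offset":[0,0,1],"delta_rot":[0,0,0],"hand":0},{"offset":[0,0,1],"delta_rot":[0,0,0],"hand":0}]}}

```text
t: 4.78
position: [0.5903, 0.0515, 0.1123]
ee_rot: [-0.0, 0.619, 0.786, 0.0]
wrist_force: [-1.1, 0.5, 4.2]
opening: -0.0
grasp_force: 2.1
```

>>> {"method": "arm_command", "body": {"series": [{"offset":[0,0,0.5],"delta_rot":[0,0,0],"hand":0},{"offset":[0,0,1],"delta_rot":[0,0,0],"hand":0},{"offset":[0,0,1.3],"delta_rot":[0,0,0],"hand":0},{"offset":[0,0,1.3],"delta_rot":[0,0,0],"hand":0}]}}

```text
t: 5.28
position: [0.5903, 0.0516, 0.1111]
ee_rot: [0.0, 0.619, 0.786, 0.0]
wrist_force: [-0.5, 1.2, 5.2]
opening: -0.003
grasp_force: 2.5
```

>>> {"method": "arm_command", "body": {"series": [{"offset":[0,0,0.4],"delta_rot":[0,0,0],"hand":0},{"offset":[0,0,0.7],"delta_rot":[0,0,0],"hand":0},{"offset":[0,0,0.7],"delta_rot":[0,0,0],"hand":0},{"offset":[0,0,0.7],"delta_rot":[0,0,0],"hand":0}]}}

```text
t: 5.78
position: [0.5904, 0.0516, 0.1111]
ee_rot: [0.0, 0.619, 0.786, 0.0]
wrist_force: [-1.6, 1.0, 8.5]
opening: 0.003
grasp_force: 4.3
```

The tip has stopped at 111.1 mm and the force is rising, so the vial is seated. Lifting, then locating the button.

>>> {"method": "arm_command", "body": {"series": [{"offset":[0,0,-15],"delta_rot":[0,0,0],"hand":0},{"offset":[0,0,-60],"delta_rot":[0,0,0],"hand":0},{"offset":[0,0,-90],"delta_rot":[0,0,0],"hand":0},{"offset":[0,0,-90],"delta_rot":[0,0,0],"hand":0},{"offset":[0,0,-90],"delta_rot":[0,0,0],"hand":0}]}}

```text
t: 6.4
position: [0.59, 0.0513, 0.1996]
ee_rot: [-0.0, 0.619, 0.786, -0.0]
wrist_force: [-0.2, 0.0, -0.6]
opening: -0.004
grasp_force: 0.0
```

```bash
python3 - <<'E'
from h import *
w=np.load("w1.npz"); P,im=w["P"],w["im"]
g=im.min(2); m=np.zeros(g.shape,np.uint8); m[200:232,170:204]=(g[200:232,170:204]>150)
n,l,st,c=cv2.connectedComponentsWithStats(m); k=1+st[1:,4].argmax(); q=P[l==k]
print(c[k],st[k],q.mean(0),cv2.minEnclosingCircle((q[:,:2]*1000).astype(np.float32)))
b=np.r_[np.median(q[:,:2],0),.110]
im,d=optics.capture("top"); P=cloud("top",d)
for u,v in[(232,166),(250,162)]: print(np.percentile(P[v-4:v+5,u-4:u+5,2],[70,80,90]))
goal(b)
E
```

```text
[184.99585062 216.82157676] [177 208  17  18 241] [ 0.49148103 -0.05803589  0.08832952] ((510.36474609375, -2.5460548400878906), 70.34663391113281)
[0.68259229 0.68352423 0.68455467]
[0.11168936 0.11209741 0.11286531]
t 6.45 pos [0.5898 0.0514 0.1991] open -0.0 F [-1.02 -0.12  0.63]
offset mm [ -84.5 -121.5   89.3] rot [-0.002 -0.    -0.004]
```

>>> {"method": "arm_command", "body": {"series": [{"offset":[-28,-41,0],"delta_rot":[0,0,0],"hand":0},{"offset":[-56,-82,0],"delta_rot":[0,0,0],"hand":0},{"offset":[-84,-121,0],"delta_rot":[0,0,0],"hand":0},{"offset":[-84,-121,40],"delta_rot":[0,0,0],"hand":0},{"offset":[-84,-121,89],"delta_rot":[0,0,0],"hand":0}]}}

```text
t: 7.08
position: [0.4921, -0.0593, 0.1103]
ee_rot: [0.001, 0.619, 0.785, 0.0]
wrist_force: [0.4, 0.8, -0.1]
opening: -0.0
grasp_force: 0.0
```

>>> {"method": "arm_command", "body": {"series": [{"offset":[0,0,0],"delta_rot":[0,0,0],"hand":0},{"offset":[0,0,6],"delta_rot":[0,0,0],"hand":0},{"offset":[0,0,12],"delta_rot":[0,0,0],"hand":0},{"offset":[0,0,18],"delta_rot":[0,0,0],"hand":0},{"offset":[0,0,18],"delta_rot":[0,0,0],"hand":0}]}}

```text
t: 7.7
position: [0.4924, -0.0585, 0.0933]
ee_rot: [-0.0, 0.618, 0.786, -0.0]
wrist_force: [-0.4, -0.9, 0.2]
opening: 0.0
grasp_force: 0.0
```

```bash
python3 - <<'E'
from h import *
goal([.4922,-.0597,.085])
im,d=optics.capture("top"); a=im[120:240,175:300]
im2,d=optics.capture("scene"); b=im2[165:270,225:365]
o=np.hstack([cv2.resize(x,(400,360),interpolation=2) for x in(a,b)])
cv2.imwrite("pics/b1.png",o[...,::-1])
E
```

```text
t 7.7 pos [ 0.4924 -0.0585  0.0933] open 0.0 F [-0.42 -0.9   0.15]
offset mm [-1.2 -0.5  8.3] rot [-0.    -0.    -0.004]
```

View pics/b1.png

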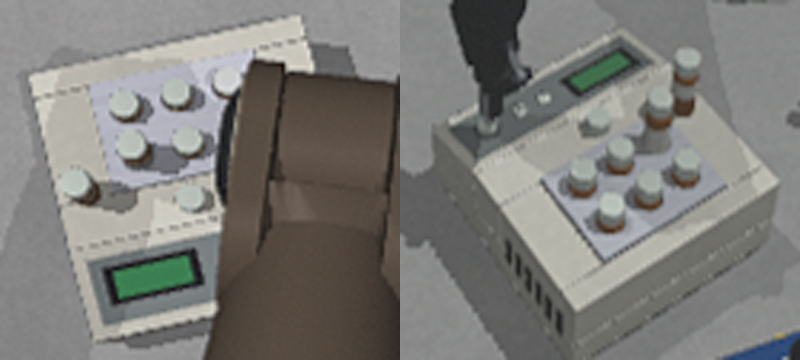

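The view shows the front-middle cap at (620,152 in the composite) level with its neighbours, so it is seated. The fingertips stand right over the button at (487,125). Pressing now.

>>> {"method": "arm_command", "body": {"series": [{"offset":[-1,0,2.5],"delta_rot":[0,0,0],"hand":0},{"offset":[-1,0,5],"delta_rot":[0,0,0],"hand":0},{"offset":[-1,0,6.5],"delta_rot":[0,0,0],"hand":0},{"offset":[-1,0,8],"delta_rot":[0,0,0],"hand":0},{"offset":[-1,0,9],"delta_rot":[0,0,0],"hand":0}]}}

```text
t: 8.43
position: [0.493, -0.0595, 0.0847]
ee_rot: [0.0, 0.619, 0.786, 0.0]
wrist_force: [0.8, 0.4, 3.7]
opening: 0.002
grasp_force: 1.8
```

>>> {"method": "arm_command", "body": {"series": [{"offset":[0,0,1],"delta_rot":[0,0,0],"hand":0},{"offset":[0,0,1.5],"delta_rot":[0,0,0],"hand":0},{"offset":[0,0,1.5],"delta_rot":[0,0,0],"hand":0}]}}

```text
t: 8.8
position: [0.493, -0.0595, 0.083]
ee_rot: [0.0, 0.619, 0.786, 0.0]
wrist_force: [1.1, 0.5, 4.4]
opening: -0.002
grasp_force: 1.7
```

>>> {"method": "arm_command", "body": {"series": [{"offset":[0,0,0.5],"delta_rot":[0,0,0],"hand":0},{"offset":[0,0,1],"delta_rot":[0,0,0],"hand":0},{"offset":[0,0,1],"delta_rot":[0,0,0],"hand":0}]}}

```text
t: 9.18
position: [0.4927, -0.0596, 0.0818]
ee_rot: [0.0, 0.619, 0.786, 0.0]
wrist_force: [1.4, 1.2, 4.5]
opening: 0.002
grasp_force: 1.9
```

>>> {"method": "arm_command", "body": {"series": [{"offset":[0,0,0.5],"delta_rot":[0,0,0],"hand":0},{"offset":[0,0,0.7],"delta_rot":[0,0,0],"hand":0},{"offset":[0,0,0.7],"delta_rot":[0,0,0],"hand":0}]}}

```text
t: 9.55
position: [0.4928, -0.0596, 0.0817]
ee_rot: [0.0, 0.619, 0.786, 0.0]
wrist_force: [-0.1, 0.4, 7.8]
opening: -0.003
grasp_force: 3.9
```

>>> {"method": "arm_command", "body": {"series": [{"offset":[0,0,0.5],"delta_rot":[0,0,0],"hand":0},{"offset":[0,0,1],"delta_rot":[0,0,0],"hand":0},{"offset":[0,0,1],"delta_rot":[0,0,0],"hand":0}]}}

```text
t: 9.93
position: [0.493, -0.0596, 0.0815]
ee_rot: [0.001, 0.619, 0.786, 0.0]
wrist_force: [-1.4, 1.0, 13.3]
opening: -0.001
grasp_force: 6.9
```

>>> {"method": "arm_command", "body": {"series": [{"offset":[0,0,-15],"delta_rot":[0,0,0],"hand":0},{"offset":[0,0,-70],"delta_rot":[0,0,0],"hand":0},{"offset":[0,0,-120],"delta_rot":[0,0,0],"hand":0},{"offset":[-60,0,-120],"delta_rot":[0,0,0],"hand":0},{"offset":[-120,0,-120],"delta_rot":[0,0,0],"hand":0}]}}

```text
t: 10.55
position: [0.521, -0.1769, 0.201]
ee_rot: [0.0, 0.618, 0.786, 0.0]
wrist_force: [1.3, 1.2, 0.7]
opening: 0.002
grasp_force: 0.0
```

>>> {"method": "arm_command", "body": {"series": [{"offset":[-50,-20,0],"delta_rot":[0,0,0],"hand":0},{"offset":[-100,-40,0],"delta_rot":[0,0,0],"hand":0},{"offset":[-150,-60,0],"delta_rot":[0,0,0],"hand":0},{"offset":[-150,-60,0],"delta_rot":[0,0,0],"hand":0},{"offset":[-150,-60,0],"delta_rot":[0,0,0],"hand":0}]}}

```text
t: 11.18
position: [0.4971, -0.3357, 0.1995]
ee_rot: [-0.001, 0.619, 0.786, 0.0]
wrist_force: [1.3, -0.1, -0.3]
opening: -0.001
grasp_force: 0.0
```

```bash
python3 - <<'E'
from h import *
goal([0,0,0])
im,d=optics.capture("top"); P=cloud("top",d); P0=cloud("top",np.load("top.npz")["d"])
for (u,v) in [(213,157),(230,152),(247,148),(216,169),(233,166),(250,162),(198,182),(236,186),(272,202),(246,207),(257,205)]:
    print((u,v),[np.percentile(q[v-2:v+3,u-2:u+3,2],[50,80]).round(4) for q in(P0,P)])
im2,_=optics.capture("scene")
o=np.hstack([cv2.resize(x,(400,360),interpolation=2) for x in(im[120:240,175:300],im2[165:270,225:365])])
cv2.imwrite("pics/b2.png",o[...,::-1])
E
```

```text
t 11.175 pos [ 0.4971 -0.3357  0.1995] open -0.001 F [ 1.35 -0.13 -0.33]
offset mm [ 442.4 -404.5  200.7] rot [-0.001 -0.002 -0.005]
(213, 157) [array([0.1102, 0.1113]), array([0.1098, 0.1124])]
(230, 152) [array([0.1105, 0.1125]), array([0.1112, 0.1129])]
(247, 148) [array([0.1114, 0.1123]), array([0.1113, 0.1131])]
(216, 169) [array([0.1452, 0.1462]), array([0.145 , 0.1464])]
(233, 166) [array([0.1314, 0.1322]), array([0.1114, 0.1124])]
(250, 162) [array([0.1104, 0.1124]), array([0.1106, 0.1126])]
(198, 182) [array([0.1463, 0.1475]), array([0.1456, 0.1474])]
(236, 186) [array([0.0986, 0.0999]), array([0.0993, 0.1003])]
(272, 202) [array([0.0849, 0.0867]), array([0.0792, 0.0817])]
(246, 207) [array([0.0782, 0.0812]), array([0.0781, 0.0806])]
(257, 205) [array([0.0783, 0.0806]), array([0.0777, 0.0794])]
```

View pics/b2.png

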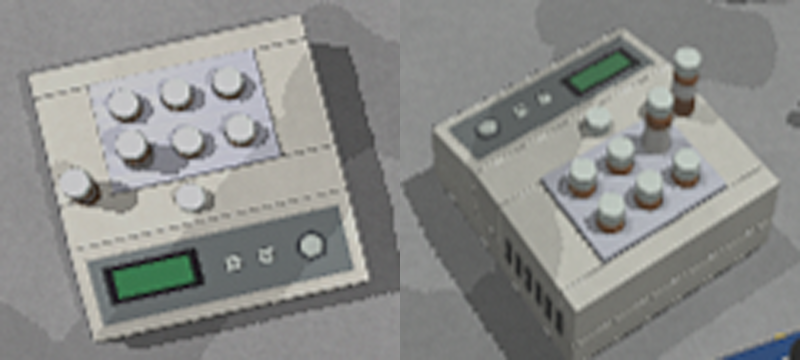

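The view shows the vial at (188,140) level with the other short caps. The button at (311,245) is about 5 mm lower and staying in, and nothing else has changed. Handing in.

```bash
python3 -c "
from bench import ticket
print(ticket.hand_in())"
```

```text
the job is handed in; nothing more can be done
None
```

The proud vial (front-middle bore) is pressed home, the start button is in and staying in, the arm is clear of everything, and the job is handed in at about 11 s; no verdict was returned.

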